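Clear the build plate

TASK

The batch on the build plate has cooled and come loose: clear the plate. Stand each of the three good prints, the same way up as on the plate, flat on the floor of the free compartment of the tray that already holds its twin, and put the failed half-height print in the cardboard scrap box. Leave the scraper and the cutters where they lie.

Things in the scene. Friction and masses are not known exactly. Their poses are not given: they have to be found in the camera images.
- housing_mid (a point): Printed bearing housing in blue plastic, loose on the build plate (dark, flat, 220 x 220 x 3 mm, on the bench). Full-height block, 40 mm along x, 30 mm along y, 36 mm tall, with a round 17 mm bore down its middle and a 4 mm hole each side. The point is its centre, 18 mm above its underside; z up along the bore. About 28 g.
- hub_mid (a point): Printed spool hub in blue plastic, loose on the build plate (dark, flat, 220 x 220 x 3 mm, on the bench). Round: a foot flange 46 mm in diameter, 5 mm thick, below a barrel 34 mm in diameter; 36 mm tall in all, a 20 mm wide recess in its top. The point is on its axis, 18 mm above its underside; z up. About 25 g.
- bracket_mid (a point): Printed angle bracket, blue, loose on the build plate: an L from above, 34 mm tall, legs 38 mm long and 9 mm thick. The point is the centre of the 38 x 38 mm square about the L, half-way up, in the open between the legs. z up; one leg runs along x at y = -14.5 mm (mid-plane), the other along y at x = -14.5 mm; corner at (-19, -19). Pinch a leg across its 9 mm, e.g. at (6, -14.5). About 22 g.
- failed_mid (a point): Failed print in blue plastic, loose on the build plate (dark, flat, 220 x 220 x 3 mm, on the bench). The same block as the bearing housing, 40 mm along x, 30 mm along y, but stopped at 17 mm: less than half as tall, its top shows open criss-cross infill. The point is its centre, 8.5 mm above its underside; z up. About 15 g.
- free_housing (a point): Grey two-compartment tray, 76 x 149 mm, walls 16 mm tall and 3 mm thick, floor 3 mm, fixed to the bench; its other compartment, centred 73 mm along this point's +y, holds a finished bearing housing, 36 mm tall. The point is the centre of the free compartment's floor (70 x 70 mm inside); x across the tray, y along it, z up.
- free_hub (a point): Grey two-compartment tray, 76 x 149 mm, walls 16 mm tall and 3 mm thick, floor 3 mm, fixed to the bench; its other compartment, centred 73 mm along this point's +y, holds a finished spool hub, 36 mm tall. The point is the centre of the free compartment's floor (70 x 70 mm inside); x across the tray, y along it, z up.
- free_bracket (a point): Grey two-compartment tray, 76 x 149 mm, walls 16 mm tall and 3 mm thick, floor 3 mm, fixed to the bench; its other compartment, centred 73 mm along this point's +y, holds a finished angle bracket, 34 mm tall. The point is the centre of the free compartment's floor (70 x 70 mm inside); x across the tray, y along it, z up.
- scrap_floor (a point): Scrap box: open square cardboard box, 105 x 105 mm outside, 42 mm tall, walls 3 mm, with a few blue broken bits (up to 10 mm high) in its corners; fixed to the bench. The point is the centre of its inner floor, 3 mm above the bench; x and y along its sides, z up.
- scraper: Print scraper with a wooden handle and a steel blade, 220 mm long, up to 45 mm wide and 15 mm tall, lying on the bench along its x axis (blade at +x). Origin on the bench under it, 85 mm from the handle's end. Not part of the job.
- cutters: Flush cutters with orange handles, 125 mm long, up to 55 mm wide and 12 mm tall, lying on the bench along its x axis (jaws at +x). Origin on the bench near the pivot. Not part of the job.

How it is judged:
At the end, for the whole second after the job is handed in: Housing, hub and bracket each stand upright (0.15 rad) at rest on the floor of the free compartment (within 30 mm of its centre along each side, height within 4 mm) of the tray with a part of the same kind; the failed print is at rest inside the scrap box, below its rim (x of housing_mid in the frame of free_housing between -0.03 and 0.03 m and y of housing_mid in the frame of free_housing between -0.03 and 0.03 m and z of housing_mid in the frame of free_housing between 0.014 and 0.022 m and angle between each of housing_mid, hub_mid, bracket_mid's own z axis and vertical below 0.15 rad and linear speed of each of housing, hub, bracket, failed below 0.02 m/s and x of hub_mid in the frame of free_hub between -0.03 and 0.03 m and y of hub_mid in the frame of free_hub between -0.03 and 0.03 m and z of hub_mid in the frame of free_hub between 0.014 and 0.022 m and x of bracket_mid in the frame of free_bracket between -0.03 and 0.03 m and y of bracket_mid in the frame of free_bracket between -0.03 and 0.03 m and z of bracket_mid in the frame of free_bracket between 0.013 and 0.021 m and x of failed_mid in the frame of scrap_floor between -0.05 and 0.05 m and y of failed_mid in the frame of scrap_floor between -0.05 and 0.05 m and z of failed_mid in the frame of scrap_floor between 0 and 0.028 m); the robot touches nothing.
It fails at once if the scraper shifted by more than 15 mm (distance of scraper from where it was at the start of the episode above 0.015 m).
It fails at once if the cutters shifted by more than 15 mm (distance of cutters from where it was at the start of the episode above 0.015 m).
It also fails if it takes over 112 s, if anything falls off the work surface, if the arm or the gripper's body presses on something with over 40 N, if the wrist force passes 120 N, or if a joint passes its speed limit or range.

ROBOT

A 6-joint arm with a two-finger parallel gripper is mounted at the origin on the work surface. World frame = base frame: x ahead of the robot, y to its left, z up, the work surface at z = 0. Lengths are in m, angles in rad, forces in N, time in s.
With the tool pointing down it reaches from about 0.35 to 0.975 m from the base axis. Payload 7.1 kg.
Tool frame: the origin (TCP) lies at the very end of the fingers, on their centre line; the grasp point (between the pads) lies 19 mm behind it; z points along the fingers, y is the direction in which the jaws open and shut (so a half turn about z gives the same grasp; the last joint's range is limited). The gripper opens to 88 mm and grips with 3 to 60 N. Pads are 20 mm wide; open, the fingers measure 115 mm over their backs; the gripper's body (75 mm by 178 mm) begins 61 mm behind the grasp point.
Start: joints at [1.188, 0.423, 1.63, -0, 1.089, -0.019], TCP at [0.222, 0.584, 0.223] pointing down, gripper open.
Joint ranges: [-3, 3], [-0.9, 2.11], [0.09, 2.58], [-1.31, 4.45], [0.11, 2.69], [-2.54, 2.54]. Speed limits (rad/s): [2.39, 2.39, 3.01, 3.14, 3.14, 3.14].

INTERFACE

Orientations are given as a rotation vector (axis times angle).
In Python, from workcell import sense, grab_frame, finish_job gives the robot as it stands.
- The arm moves only by the shell command python3 -m inch 'ROWS' [FORCE]. ROWS is JSON, a list of rows, each a list of 3 entries, a list of its own where there are three numbers: the closure, from 0 (fully open) to 1 (shut), then the shift along the tool's x, y, z in cm, then the turn, a rotation vector about the tool's x, y, z in degrees. In form: [[fingers, [tx, ty, tz], [wx, wy, wz]], ...]. A call has 1 to 8 rows; each row shifts and turns the commanded pose from where the row before left it, along the tool's axes as they then stand; what a row does not reach is not made up. A row lasts 1/10 s, in which the tool goes at most 50 mm and 8.59 degrees, less where a joint would pass 70% of its speed; a pose out of reach is approached as far as the arm can. A call with a gripper value outside its range is refused whole. The fingers move at their own pace and stop on an object; FORCE is the grip in N (left out, the last holds). Time passes only in rows, so rows that do not move let the fingers close. It gives the time, the measured TCP pose, the force and the opening at its end, in the units of the state.
- sense(): the state, without advancing time (a new reading comes with each control period).
- grab_frame(name): name is "scene" or "side" or "wrist"; returns a dict with "img" (400x640x3 uint8, red, green, blue), "intrinsics" (3x3 intrinsics, pixels), "k1" (the pictures are not rectified: a ray, as slopes to the right and down, at radius r is drawn at 1 + k1 r^2 times it, then the intrinsics apply), "world_to_cam" (4x4, takes a point from world to camera coordinates); the wrist camera has in their place "mount" (4x4, takes a point from camera to tool coordinates, whose origin is the TCP and whose axes are the flange's). Camera axes: x right, y down, z forward; pixel columns grow to the right and rows downward; lengths in m; the calibration is good to about 2 mm. A picture is of the moment at which its call begins: read the wrist's pose just before it. There is no depth.
- finish_job(): hands the job in, once; it reports no verdict.
The state is a dict: "time": time; "q": joint angles; "qd": joint speeds; "joint_efforts": joint torques, N m; "position": TCP position; "tcp_rot": TCP orientation; "contact_force": force on the tool from outside, world axes, zero at the start; "wrist_torque": the same for the moment, N m; "gripper_width": finger opening in m.
Only numpy, scipy, OpenCV 4.12 (cv2) and the standard library are available. Lean on these libraries where they do the work, as an engineer would, in place of code of your own. Each camera call takes 0.05 s, during which the arm holds its last target. There are 200 camera calls.

## Working session

There is one attempt and no reset: what is moved stays moved. The work goes in short steps, Python scripts to look and compute and a shell command to move; the robot and the scene stay as the last step left them, time stands still between calls to the robot, and variables do not carry over. Pictures are saved under pics/ and viewed, about 12 in all and at most 16, crops included, and the job is handed in when it is done.

```bash
mkdir -p pics; ls; python3 - <<'E'
from workcell import sense, grab_frame
import cv2,pickle
s=sense();print(s)
fr={}
for n in("scene","side","wrist"):
    f=grab_frame(n);fr[n]=f;cv2.imwrite(f"pics/{n}0.png",f["img"][:,:,::-1])
    print(n,{k:v for k,v in f.items() if k!="img"})
pickle.dump((s,fr),open("f0.pkl","wb"))
E
```

```text
pics
{'time': 0.0, 'q': array([ 1.18801465e+00,  4.23812562e-01,  1.63067381e+00, -2.16747872e-05,
        1.08858430e+00, -1.90063197e-02]), 'qd': array([-0.00087467,  0.00215536, -0.00077671,  0.0001671 , -0.00103938,
        0.0001136 ]), 'joint_efforts': array([ 9.28307441e-05, -5.44616747e+01, -2.73678178e+01,  6.45308825e-02,
        2.25404813e-02, -1.10805875e-04]), 'position': array([0.2221607 , 0.5836024 , 0.22192571]), 'tcp_rot': array([-5.68205841e-01, -3.08949939e+00,  2.28079249e-03]), 'contact_force': array([0.01491312, 0.31392376, 0.47153257]), 'wrist_torque': array([ 0.01347402, -0.02077554,  0.03877915]), 'gripper_width': 0.08788781763294481}
scene {'intrinsics': array([[391.20640914,   0.        , 318.86362225],
       [  0.        , 391.20640914, 200.75658006],
       [  0.        ,   0.        ,   1.        ]]), 'k1': -0.09833392519908106, 'world_to_cam': array([[ 0.64910057,  0.76065317,  0.00867211, -0.37420415],
       [ 0.65147439, -0.5499752 , -0.52259774, -0.32662135],
       [-0.39274618,  0.34486815, -0.85253527,  1.298207  ],
       [ 0.        ,  0.    
[... 355 characters left out ...]
15155,  0.21084662],
       [ 0.22049818,  0.61065874, -0.7605764 ,  0.93315739],
       [ 0.        ,  0.        ,  0.        ,  1.        ]])}
wrist {'intrinsics': array([[342.21831226,   0.        , 320.64376567],
       [  0.        , 342.21831226, 207.36454181],
       [  0.        ,   0.        ,   1.        ]]), 'k1': -0.017244328631864203, 'mount': array([[ 4.05555872e-04, -9.55586948e-01, -2.94709045e-01,
         8.22191486e-02],
       [ 9.99999899e-01,  4.45026345e-04, -6.68643741e-05,
         4.82003984e-05],
       [ 1.95048012e-04, -2.94708988e-01,  9.55587031e-01,
        -1.62760721e-01],
       [ 0.00000000e+00,  0.00000000e+00,  0.00000000e+00,
         1.00000000e+00]])}
```

View pics/scene0.png

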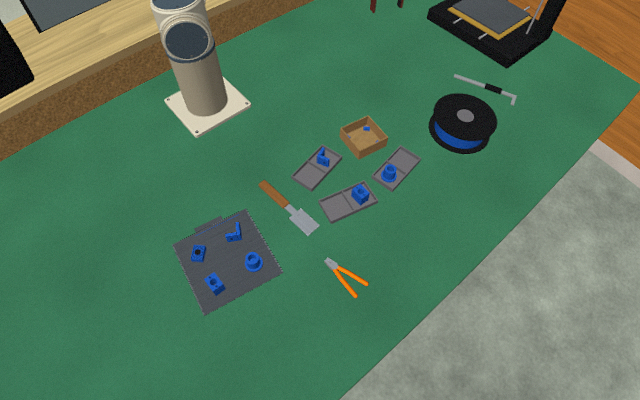

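View pics/side0.png

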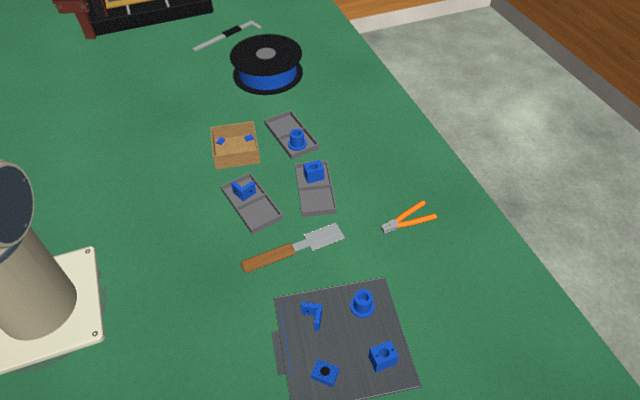

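The scene view shows the plate at about (228,262) with four prints, and trays at (317,167), (397,168) and (348,202). The box is at (363,137), the scraper at (290,208) and the cutters at (348,278). The side view agrees. Next I'll get rough positions.

```bash
cat > h.py <<'E'
import numpy as np,cv2
from scipy.spatial.transform import Rotation as R
def pose(s):
    T=np.eye(4);T[:3,:3]=R.from_rotvec(s["tcp_rot"]).as_matrix();T[:3,3]=s["position"];return T
def cam2w(f,s=None):
    return np.linalg.inv(f["world_to_cam"]) if "world_to_cam" in f else pose(s)@f["mount"]
def rays(f,uv,s=None):
    K=f["intrinsics"];k=f["k1"]
    uv=np.asarray(uv,float).reshape(-1,1,2)
    # forward model is exactly OpenCV's k1
    n=cv2.undistortPoints(uv,K,np.array([k,0,0,0,0.]))[:,0]
    M=cam2w(f,s)
    return M[:3,3],np.c_[n,np.ones(len(n))]@M[:3,:3].T
def onplane(f,uv,z,s=None):
    o,d=rays(f,uv,s);t=(z-o[2])/d[:,2];return o+t[:,None]*d
def proj(f,P,s=None):
    M=np.linalg.inv(cam2w(f,s))
    return cv2.projectPoints(np.asarray(P,float).reshape(-1,1,3),cv2.Rodrigues(M[:3,:3])[0],M[:3,3],f["intrinsics"],np.array([f["k1"],0,0,0,0.]))[0][:,0]
def blue(img):
    h=cv2.cvtColor(img,cv2.COLOR_RGB2HSV);return cv2.inRange(h,(105,120,60),(125,255,255))
E
python3 - <<'E'
import pickle;from h import *
s,fr=pickle.load(open("f0.pkl","rb"))
for n in("scene","side"):
    f=fr[n];c,l,st,ce=cv2.connectedComponentsWithStats(blue(f["img"]))
    for i in range(1,c):
        if st[i,4]>25: print(n,ce[i].round(1),st[i,4],onplane(f,ce[i],0.02).round(3)[0])
f=fr["scene"]
print(onplane(f,[[173,243],[248,209],[283,272],[206,315],[262,184],[308,226],[327,262],[363,290],[347,300],[363,137]],0).round(3))
E
```

```text
scene [454.6 139.2] 439 [0.644 0.498 0.02 ]
scene [322.3 157.9] 151 [0.435 0.134 0.02 ]
scene [388.9 173.2] 227 [0.602 0.245 0.02 ]
scene [359.8 194. ] 254 [0.599 0.131 0.02 ]
scene [234.1 234.2] 186 [ 0.477 -0.208  0.02 ]
scene [198.  253.2] 205 [ 0.462 -0.311  0.02 ]
scene [253.  261.7] 292 [ 0.572 -0.215  0.02 ]
scene [214.6 283.3] 277 [ 0.558 -0.321  0.02 ]
side [268.4  79.7] 791 [0.605 0.501 0.02 ]
side [296.7 139.8] 315 [0.599 0.244 0.02 ]
side [248.6 137.4] 38 [0.492 0.295 0.02 ]
side [220.3 140.5] 39 [0.425 0.31  0.02 ]
side [313.5 171.2] 380 [0.601 0.131 0.02 ]
side [243.5 189.9] 307 [0.436 0.133 0.02 ]
side [362.2 303.5] 566 [ 0.568 -0.217  0.02 ]
side [312.4 312.5] 363 [ 0.476 -0.201  0.02 ]
side [285.3 341.7] 74 [ 0.412 -0.237  0.02 ]
side [383.  355.7] 655 [ 0.561 -0.321  0.02 ]
side [324.5 372.6] 470 [ 0.457 -0.312  0.02 ]
[[ 0.382 -0.346  0.   ]
 [ 0.426 -0.131 -0.   ]
 [ 0.636 -0.17   0.   ]
 [ 0.603 -0.382  0.   ]
 [ 0.383 -0.052 -0.   ]
 [ 0.575 -0.037  0.   ]
 [ 0.687 -0.067  0.   ]
 [ 0.802 -0.048  0.   ]
 [ 0.795 -0.095  0.   ]
 [ 0.443  0.296 -0.   ]]
```

```bash
python3 -m inch '[[0,[0,0,0],[0,0,-7]],[0,[0,0,0],[0,0,-7]],[0,[0,0,0],[0,0,-7]],[0,[-2.5,-3.8,0],[0,0,0]],[0,[-2.5,-3.8,0],[0,0,0]],[0,[-2.5,-3.8,0],[0,0,0]],[0,[-2.5,-3.8,0],[0,0,0]],[0,[-2.5,-3.8,0],[0,0,0]]]'
python3 -m inch '[[0,[-2.5,-3.8,0],[0,0,0]],[0,[-2.5,-3.8,0],[0,0,0]],[0,[-2.5,-3.8,0],[0,0,0]],[0,[-2.5,-3.8,0],[0,0,0]],[0,[-2.5,-3.8,0],[0,0,0]],[0,[0,0,0],[0,0,0]],[0,[0,0,0],[0,0,0]]]'
python3 - <<'E'
from workcell import sense, grab_frame
import pickle;from h import *
s=sense();f=grab_frame("wrist");pickle.dump((s,f),open("w1.pkl","wb"))
print(s["time"],s["position"],pose(s)[:3,:3].round(3))
cv2.imwrite("pics/w1.png",f["img"][:,:,::-1])
E
```

```text
time: 0.95
position: [0.3484, 0.3928, 0.2225]
tcp_rot: [0.005, -3.141, 0.0]
contact_force: [1.0, 0.4, 0.3]
gripper_width: 0.0877
time: 1.65
position: [0.4735, 0.204, 0.2225]
tcp_rot: [-0.0, -3.141, -0.0]
contact_force: [-0.7, 0.5, -0.6]
gripper_width: 0.0879
1.65 [0.47354123 0.20403137 0.22248473] [[-1.     0.    -0.001]
 [ 0.     1.     0.   ]
 [ 0.001  0.    -1.   ]]
```

View pics/w1.png

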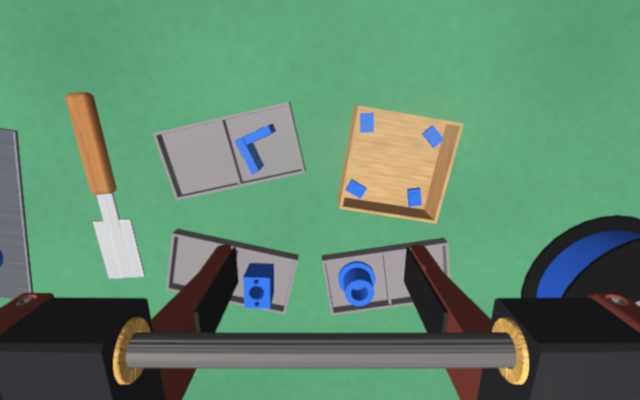

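The wrist view is clear. Bracket tray: free compartment on the left (200,160). Housing tray: free compartment on the left (200,260). Hub tray: twin on the left, so the free compartment is on the right (415,270). The box is at (400,163). The fingers hide parts of the trays, so I'll shift for a clean shot and then go over the plate.

```bash
cat > snap.py <<'E'
import sys,pickle
from workcell import sense, grab_frame
from h import *
n=sys.argv[1];s=sense();f=grab_frame(sys.argv[2] if len(sys.argv)>2 else "wrist");pickle.dump((s,f),open(n+".pkl","wb"))
cv2.imwrite(f"pics/{n}.png",f["img"][:,:,::-1]);print(n,s["time"],s["position"].round(4))
E
python3 -m inch '[[0,[-5,0,0],[0,0,0]],[0,[-5,0,0],[0,0,0]],[0,[0,0,0],[0,0,0]],[0,[0,0,0],[0,0,0]]]'
python3 snap.py w2
python3 -m inch '[[0,[0.6,-4.6,0],[0,0,0]],[0,[0.6,-4.6,0],[0,0,0]],[0,[0.6,-4.6,0],[0,0,0]],[0,[0.6,-4.6,0],[0,0,0]],[0,[0.6,-4.6,0],[0,0,0]],[0,[0.6,-4.6,0],[0,0,0]],[0,[0.6,-4.6,0],[0,0,0]],[0,[0.6,-4.6,0],[0,0,0]]]'
python3 -m inch '[[0,[0.6,-4.6,0],[0,0,0]],[0,[0.6,-4.6,0],[0,0,0]],[0,[0,0,0],[0,0,0]],[0,[0,0,0],[0,0,0]]]'
python3 snap.py w3
python3 -c "
import cv2,numpy as np
a=cv2.imread('pics/w2.png');b=cv2.imread('pics/w3.png');cv2.imwrite('pics/w23.png',np.vstack([a[:290],b[:310]]))"
```

```text
time: 2.1
position: [0.5729, 0.2065, 0.2218]
tcp_rot: [0.007, -3.14, 0.0]
contact_force: [-1.2, 0.1, -0.0]
gripper_width: 0.088
w2 2.1 [0.5729 0.2065 0.2218]
time: 2.95
position: [0.5249, -0.1631, 0.223]
tcp_rot: [0.007, -3.141, -0.0]
contact_force: [1.4, 0.2, -0.3]
gripper_width: 0.0876
time: 3.35
position: [0.5137, -0.2543, 0.2226]
tcp_rot: [0.003, -3.141, -0.001]
contact_force: [-0.8, -0.1, 0.1]
gripper_width: 0.0878
w3 3.35 [ 0.5137 -0.2543  0.2226]
```

View pics/w23.png

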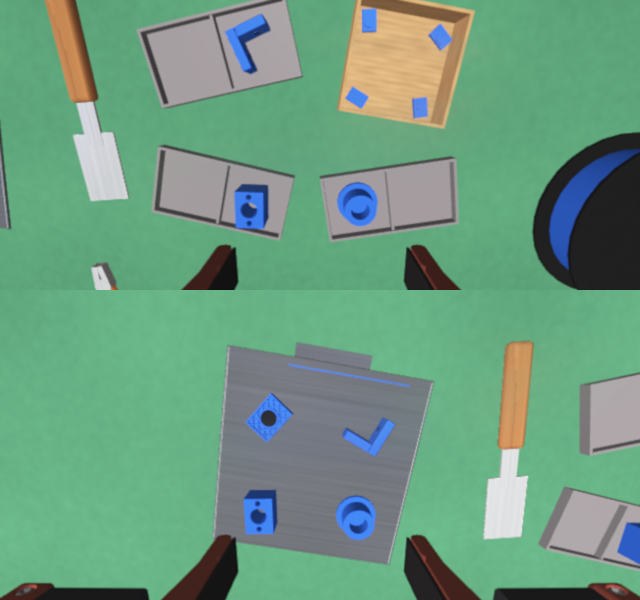

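Top half (w2): all trays and the box are unobstructed except for cropping at the top. Bottom half (w3, row offset 290): failed print (268,128), bracket (370,147), housing (260,222), hub (356,228). Now measuring these.

```bash
cat > meas.py <<'E'
import pickle;from h import *
def rect(f,s,m,z):
    c=max(cv2.findContours(m,cv2.RETR_EXTERNAL,cv2.CHAIN_APPROX_NONE)[0],key=cv2.contourArea)
    P=onplane(f,c[:,0],z,s)[:,:2]*1000
    (x,y),(w,h),a=cv2.minAreaRect(P.astype(np.float32))
    if w<h: w,h,a=h,w,a+90
    return f"c=({x:.1f},{y:.1f}) long={w:.1f} short={h:.1f} ang_long={(a+90)%180-90:.1f}"
def crop(m,x0,y0,x1,y1):
    o=np.zeros_like(m);o[y0:y1,x0:x1]=m[y0:y1,x0:x1];return o
E
python3 - <<'E'
from meas import *
for n,boxes in(("w2",{"htray .016":(145,138,303,246),"hubtray .016":(312,150,466,246)}),("w1",{"btray .016":(145,92,313,205),"box .042":(330,98,470,228),"htwin":0})):
    s,f=pickle.load(open(n+".pkl","rb"));hsv=cv2.cvtColor(f["img"],cv2.COLOR_RGB2HSV)
    ng=255-cv2.inRange(hsv,(60,60,0),(90,255,255))
    for k,b in boxes.items():
        if b: print(n,k,rect(f,s,crop(ng,*b),float(k.split()[1])))
s,f=pickle.load(open("w3.pkl","rb"));hsv=cv2.cvtColor(f["img"],cv2.COLOR_RGB2HSV);bl=blue(f["img"])
B={"failed":(240,98,298,155,.020),"bracket":(335,120,400,172,.037),"housing":(238,195,282,250,.039),"hub":(330,200,382,255,.039)}
for k,(x0,y0,x1,y1,z) in B.items():
    m=crop(bl,x0,y0,x1,y1);v=hsv[...,2][m>0];print(k,np.percentile(v,[5,25,50,75,95]))
    t,_=cv2.threshold(v.reshape(-1,1),0,255,cv2.THRESH_OTSU)
    m2=((m>0)&(hsv[...,2]>(t if k!="failed" else 0))).astype(np.uint8)*255
    print(k,t,rect(f,s,m2,z))
    cv2.imwrite(f"pics/m_{k}.png",m2[y0:y1,x0:x1])
im=f["img"][95:260,235:405,::-1];cv2.imwrite("pics/w3c.png",cv2.resize(im,None,fx=3.5,fy=3.5,interpolation=cv2.INTER_CUBIC))
E
```

```text
w2 htray .016 c=(588.7,96.0) long=149.8 short=79.4 ang_long=76.7
w2 hubtray .016 c=(595.4,284.9) long=149.6 short=79.3 ang_long=-81.0
w1 btray .016 c=(443.6,106.4) long=150.8 short=76.7 ang_long=-77.8
w1 box .042 c=(454.1,281.9) long=110.6 short=106.8 ang_long=81.0
failed [164. 224. 234. 241. 245.]
failed 192.0 c=(457.2,-308.3) long=41.7 short=30.8 ang_long=-43.6
bracket [161.   186.25 238.5  241.   242.  ]
bracket 206.0 c=(468.5,-205.6) long=37.6 short=37.3 ang_long=59.9
housing [108. 114. 231. 245. 245.]
housing 178.0 c=(559.2,-320.9) long=40.1 short=30.9 ang_long=0.3
hub [113. 192. 242. 246. 246.]
hub 192.0 c=(562.0,-216.1) long=48.4 short=42.2 ang_long=0.1
```

View pics/w3c.png

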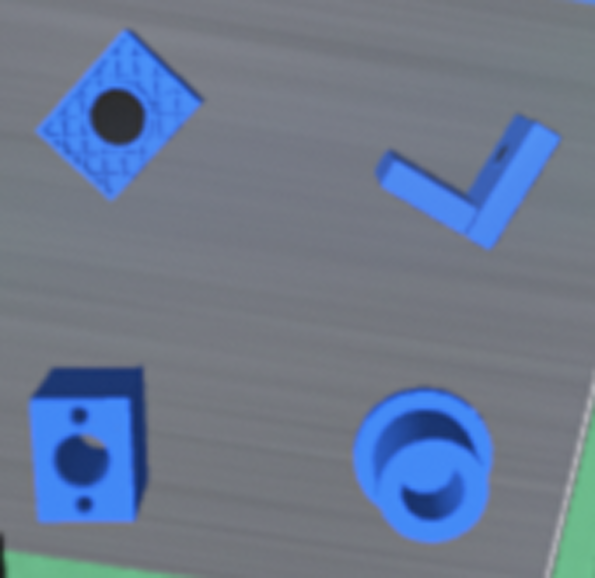

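The sizes come out right: housing 40.1x30.9, failed 41.7x30.8, bracket 37.6x37.3. I still need the hub centre and the spool height for clearance.

```bash
python3 - <<'E'
from meas import *
s,f=pickle.load(open("w3.pkl","rb"))
print(onplane(f,[[235+430/3.5,95+490/3.5]],.039,s)*1000,onplane(f,[[235+423/3.5,95+455/3.5]],.008,s)*1000)
_,fr=pickle.load(open("f0.pkl","rb"))
o1,d1=rays(fr["scene"],[[466,116]]);o2,d2=rays(fr["side"],[[266,54]])
A=np.c_[d1[0],-d2[0]];t=np.linalg.lstsq(A,o2-o1,rcond=None)[0];print(o1+t[0]*d1[0],o2+t[1]*d2[0])
print(onplane(fr["side"],[[230,55],[302,55]],.09))
E
python3 -m inch '[[0,[-4.5,-3.3,4],[0,0,0]],[0,[0,-3.3,5],[0,0,0]],[0,[0,0,4],[0,0,0]],[0,[0,0,0],[0,0,0]],[0,[0,0,0],[0,0,0]]]' 15
```

```text
[[ 569.61977377 -213.20803306   39.        ]] [[ 569.37895504 -212.32208367    8.        ]]
[0.62060968 0.56607071 0.05968514] [0.62119463 0.56512772 0.05848153]
[[0.51924377 0.54924687 0.09      ]
 [0.69778533 0.4780439  0.09      ]]
time: 3.9
position: [0.5476, -0.3045, 0.1119]
tcp_rot: [0.008, -3.14, -0.002]
contact_force: [0.5, 0.0, 0.6]
gripper_width: 0.0874
```

```bash
python3 -m inch '[[0,[-1.16,-1.64,3],[0,0,0]],[0,[0,0,0],[0,0,0]],[0,[0,0,0],[0,0,0]]]'
```

```text
time: 4.2
position: [0.56, -0.3224, 0.0838]
tcp_rot: [-0.006, 3.14, -0.001]
contact_force: [-0.0, -0.2, 0.9]
gripper_width: 0.0877
```

```bash
python3 -m inch '[[0,[0.1,0.15,4],[0,0,0]],[0,[0,0,2.5],[0,0,0]],[0,[0,0,0],[0,0,0]],[1,[0,0,0],[0,0,0]],[1,[0,0,0],[0,0,0]],[1,[0,0,0],[0,0,0]],[1,[0,0,0],[0,0,0]],[1,[0,0,0],[0,0,0]]]' 15
python3 -m inch '[[1,[0,0,0],[0,0,0]],[1,[0,0,0],[0,0,0]]]'
```

```text
time: 5.0
position: [0.5585, -0.3217, 0.0176]
tcp_rot: [-0.004, 3.141, -0.001]
contact_force: [0.1, -0.2, 0.8]
gripper_width: 0.0514
time: 5.2
position: [0.5582, -0.3215, 0.0168]
tcp_rot: [0.004, -3.142, -0.0]
contact_force: [0.5, 0.2, 0.4]
gripper_width: 0.0355
```

```bash
python3 -m inch '[[1,[0,0,0],[0,0,0]],[1,[0,0,0],[0,0,0]],[1,[0,0,0],[0,0,0]],[1,[0,0,-2],[0,0,0]],[1,[0,0,-4],[0,0,0]],[1,[0,0,-4],[0,0,0]],[1,[0,0,0],[0,0,0]]]'
```

```text
time: 5.9
position: [0.5614, -0.3234, 0.1224]
tcp_rot: [-0.004, 3.134, -0.008]
contact_force: [0.8, 0.4, 0.6]
gripper_width: 0.0297
```

```bash
python3 -m inch '[[1,[-0.2,3.8,0],[0,0,0]],[1,[-0.2,3.8,0],[0,0,0]],[1,[-0.2,3.8,0],[0,0,0]],[1,[-0.2,3.8,0],[0,0,0]],[1,[-0.2,3.8,0],[0,0,0]],[1,[-0.2,3.8,0],[0,0,0]],[1,[-0.2,3.8,0],[0,0,0]],[1,[-0.2,3.8,0],[0,0,0]]]'
python3 -m inch '[[1,[-0.2,3.8,0],[0,0,0]],[1,[-0.2,3.8,0],[0,0,0]],[1,[0,0,0],[0,0,0]],[1,[0,0,4],[0,0,0]],[1,[0,0,0],[0,0,0]],[1,[0,0,0],[0,0,0]]]'
```

```text
time: 6.7
position: [0.5729, -0.0159, 0.1162]
tcp_rot: [0.004, -3.141, -0.0]
contact_force: [0.8, -0.9, -0.8]
gripper_width: 0.0295
time: 7.3
position: [0.5761, 0.0579, 0.0761]
tcp_rot: [0.003, -3.139, 0.001]
contact_force: [0.7, -0.2, 0.2]
gripper_width: 0.0297
```

```bash
python3 -m inch '[[1,[-0.4,0.2,3.5],[0,0,0]],[1,[0,0,1.5],[0,0,0]],[1,[0,0,0.6],[0,0,0]],[1,[0,0,0],[0,0,0]],[1,[0,0,0],[0,0,0]]]'
```

```text
time: 7.8
position: [0.5817, 0.0604, 0.0218]
tcp_rot: [-0.004, 3.141, 0.0]
contact_force: [-1.3, -0.2, -0.5]
gripper_width: 0.0299
```

```bash
python3 -m inch '[[1,[0,0,0.4],[0,0,0]],[1,[0,0,0],[0,0,0]],[1,[0,0,0],[0,0,0]]]'
python3 -m inch '[[0.45,[0,0,0],[0,0,0]],[0.45,[0,0,0],[0,0,0]],[0.45,[0,0,0],[0,0,0]],[0.45,[0,0,0],[0,0,0]],[0.45,[0,0,-3],[0,0,0]],[0.45,[0,0,-4],[0,0,0]],[0.45,[0,0,-3],[0,0,0]],[0,[0,0,0],[0,0,0]]]'
```

```text
time: 8.1
position: [0.5813, 0.0606, 0.0172]
tcp_rot: [-0.004, 3.141, 0.0]
contact_force: [-0.1, 0.1, -0.4]
gripper_width: 0.03
time: 8.9
position: [0.584, 0.0608, 0.121]
tcp_rot: [-0.004, 3.134, 0.001]
contact_force: [0.1, 0.2, 0.1]
gripper_width: 0.0533
```

```bash
python3 snap.py p1; python3 -m inch '[[0,[0.2,-3.9,0],[0,0,0]],[0,[0.2,-3.9,0],[0,0,0]],[0,[0.2,-3.9,0],[0,0,0]],[0,[0.2,-3.9,0],[0,0,0]],[0,[0.2,-3.9,0],[0,0,0]],[0,[0.2,-3.9,0],[0,0,0]],[0,[0.2,-3.9,0],[0,0,0]],[0,[0,0,0],[0,0,0]]]'
python3 -m inch '[[0,[0,0,4],[0,0,0]],[0,[0,0,0],[0,0,0]],[0,[0,0,0],[0,0,0]]]'
```

```text
p1 8.9 [0.584  0.0608 0.121 ]
time: 9.75
position: [0.567, -0.2163, 0.1153]
tcp_rot: [-0.002, -3.14, 0.0]
contact_force: [-0.0, 0.1, 0.8]
gripper_width: 0.088
time: 10.05
position: [0.5666, -0.2113, 0.0755]
tcp_rot: [0.005, -3.138, -0.002]
contact_force: [0.4, -0.7, 1.3]
gripper_width: 0.0878
```

View pics/p1.png

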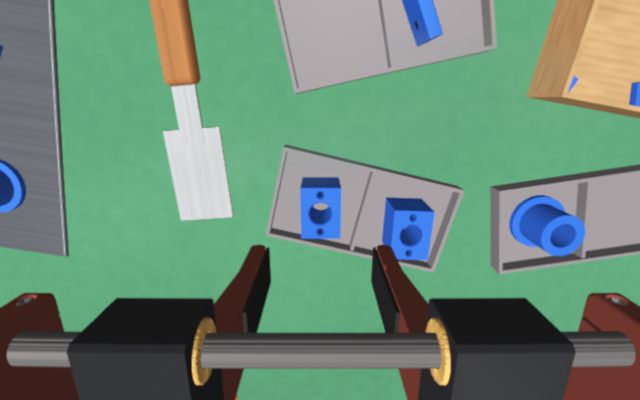

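The housing stands upright, centred in its free compartment at (320,208). Next is the hub.

```bash
python3 -m inch '[[0,[-0.3,-0.15,4],[0,0,0]],[0,[0,0,1.6],[0,0,0]],[0,[0,0,0],[0,0,0]],[1,[0,0,0],[0,0,0]],[1,[0,0,0],[0,0,0]],[1,[0,0,0],[0,0,0]],[1,[0,0,0],[0,0,0]],[1,[0,0,0],[0,0,0]]]'
python3 -m inch '[[1,[0,0,0],[0,0,0]],[1,[0,0,0],[0,0,0]],[1,[0,0,0],[0,0,0]],[1,[0,0,0],[0,0,0]]]'
```

```text
time: 10.85
position: [0.5712, -0.2141, 0.0214]
tcp_rot: [-0.004, 3.141, -0.001]
contact_force: [-0.1, -0.5, 0.3]
gripper_width: 0.0512
time: 11.25
position: [0.5709, -0.214, 0.0209]
tcp_rot: [0.004, -3.142, 0.0]
contact_force: [0.2, -0.4, 1.3]
gripper_width: 0.0335
```

```bash
python3 -m inch '[[1,[0,0,-2],[0,0,0]],[1,[0,0,-4],[0,0,0]],[1,[0,0,-4],[0,0,0]],[1,[-0.17,4.45,0],[0,0,0]],[1,[-0.17,4.45,0],[0,0,0]],[1,[-0.17,4.45,0],[0,0,0]],[1,[-0.17,4.45,0],[0,0,0]],[1,[-0.17,4.45,0],[0,0,0]]]'
python3 -m inch '[[1,[-0.17,4.45,0],[0,0,0]],[1,[-0.17,4.45,0],[0,0,0]],[1,[-0.17,4.45,0],[0,0,0]],[1,[-0.17,4.45,0],[0,0,0]],[1,[-0.17,4.45,0],[0,0,0]],[1,[-0.17,4.45,0],[0,0,0]],[1,[-0.17,4.45,0],[0,0,0]],[1,[0,0,0],[0,0,0]]]'
python3 -m inch '[[1,[0,0,3],[0,0,0]],[1,[0,0,2],[0,0,0]],[1,[0,0,0],[0,0,0]],[1,[0,0,0],[0,0,0]]]'
```

```text
time: 12.05
position: [0.5786, 0.0103, 0.1209]
tcp_rot: [-0.004, 3.141, 0.0]
contact_force: [0.6, -0.6, -0.1]
gripper_width: 0.0332
time: 12.85
position: [0.5898, 0.3254, 0.1209]
tcp_rot: [-0.011, 3.14, 0.003]
contact_force: [1.0, -0.6, -0.4]
gripper_width: 0.0335
time: 13.25
position: [0.5898, 0.3195, 0.0707]
tcp_rot: [0.004, -3.141, 0.001]
contact_force: [0.9, -0.6, -0.2]
gripper_width: 0.0332
```

```bash
python3 -m inch '[[1,[0,0.15,3],[0,0,0]],[1,[0,0,1.5],[0,0,0]],[1,[0,0,0.3],[0,0,0]],[1,[0,0,0.1],[0,0,0]],[1,[0,0,0],[0,0,0]],[1,[0,0,0],[0,0,0]]]'
```

```text
time: 13.85
position: [0.5905, 0.3219, 0.0229]
tcp_rot: [-0.004, 3.14, 0.001]
contact_force: [0.3, 0.0, -0.2]
gripper_width: 0.0335
```

Lower 1.5 mm more, release and lift.

```bash
python3 -m inch '[[1,[0,0,0.15],[0,0,0]],[1,[0,0,0],[0,0,0]],[0.42,[0,0,0],[0,0,0]],[0.42,[0,0,0],[0,0,0]],[0.42,[0,0,0],[0,0,0]],[0.42,[0,0,0],[0,0,0]],[0.42,[0,0,-3],[0,0,0]],[0.42,[0,0,-4],[0,0,0]]]'
python3 -m inch '[[0,[0,0,-3],[0,0,0]],[0,[0,0,0],[0,0,0]],[0,[0,0,0],[0,0,0]]]'
python3 snap.py p2
```

```text
time: 14.65
position: [0.5881, 0.3207, 0.0886]
tcp_rot: [0.004, -3.137, 0.004]
contact_force: [1.2, -0.3, 0.7]
gripper_width: 0.0511
time: 14.95
position: [0.59, 0.3217, 0.1208]
tcp_rot: [-0.004, 3.141, 0.001]
contact_force: [0.7, 0.0, -0.7]
gripper_width: 0.0713
p2 14.95 [0.59   0.3217 0.1208]
```

View pics/p2.png

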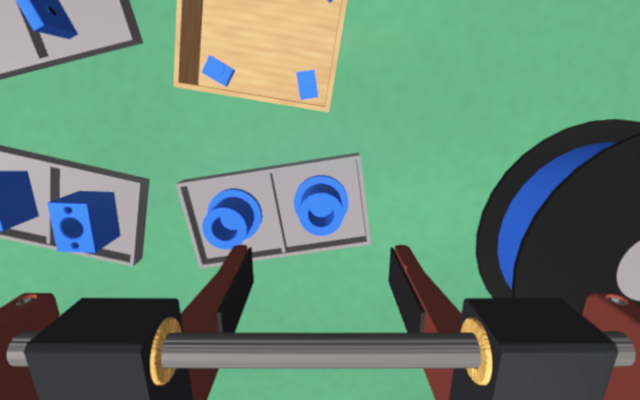

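The hub stands flat in the free compartment at (320,203). Next is the bracket.

```bash
python3 -m inch '[[0,[1,-4.25,0],[0,0,0]],[0,[1,-4.25,0],[0,0,0]],[0,[1,-4.25,0],[0,0,0]],[0,[1,-4.25,0],[0,0,0]],[0,[1,-4.25,0],[0,0,0]],[0,[1,-4.25,0],[0,0,0]],[0,[1,-4.25,0],[0,0,0]],[0,[1,-4.25,0],[0,0,0]]]'
python3 -m inch '[[0,[1,-4.25,0],[0,0,0]],[0,[1,-4.25,0],[0,0,0]],[0,[1,-4.25,0],[0,0,0]],[0,[1,-4.25,0],[0,0,0]],[0,[0,0,0],[0,0,7.5]],[0,[0,0,0],[0,0,7.5]],[0,[0,0,0],[0,0,7.5]],[0,[0,0,0],[0,0,7.5]]]'
python3 -m inch '[[0,[0,0,4],[0,0,0]],[0,[0,0,0],[0,0,0]],[0,[0,0,0],[0,0,0]]]'
cat > togo.py <<'E'
import sys
from workcell import sense
from h import *
s=sense();T=pose(s);g=np.array([float(v) for v in sys.argv[1:4]])
print("tool cm",(T[:3,:3].T@(g-T[:3,3])*100).round(2),"jaw deg",np.degrees(np.arctan2(T[1,1],T[0,1])).round(1))
E
python3 togo.py .4706 -.190 .018
```

```text
time: 15.8
position: [0.5089, -0.0201, 0.1188]
tcp_rot: [0.005, -3.139, -0.0]
contact_force: [0.0, 0.2, 0.1]
gripper_width: 0.0879
time: 16.6
position: [0.4699, -0.1885, 0.1186]
tcp_rot: [-0.817, -3.03, -0.001]
contact_force: [0.8, -0.4, -0.3]
gripper_width: 0.0881
time: 16.9
position: [0.4697, -0.188, 0.0791]
tcp_rot: [-0.807, -3.031, -0.001]
contact_force: [0.7, -0.3, -0.3]
gripper_width: 0.0878
tool cm [-0.2  -0.12  6.11] jaw deg 60.2
```

```bash
python3 -m inch '[[0,[-0.2,-0.12,4],[0,0,0]],[0,[0,0,2],[0,0,0]],[0,[0,0,0],[0,0,0]],[1,[0,0,0],[0,0,0]],[1,[0,0,0],[0,0,0]],[1,[0,0,0],[0,0,0]],[1,[0,0,0],[0,0,0]],[1,[0,0,0],[0,0,0]]]'
python3 -m inch '[[1,[0,0,0],[0,0,0]],[1,[0,0,0],[0,0,0]],[1,[0,0,0],[0,0,0]],[1,[0,0,0],[0,0,0]],[1,[0,0,0],[0,0,0]],[1,[0,0,0],[0,0,0]],[1,[0,0,0],[0,0,0]]]'
```

```text
time: 17.7
position: [0.4727, -0.1909, 0.0209]
tcp_rot: [0.809, 3.035, -0.0]
contact_force: [0.2, -0.6, -0.4]
gripper_width: 0.0514
time: 18.4
position: [0.4724, -0.1907, 0.0203]
tcp_rot: [-0.809, -3.036, -0.0]
contact_force: [0.0, -0.2, 0.0]
gripper_width: 0.0091
```

```bash
python3 -m inch '[[1,[0,0,-2],[0,0,0]],[1,[0,0,-4],[0,0,0]],[1,[0,0,-4],[0,0,0]],[1,[0,0,0],[0,0,-7.5]],[1,[0,0,0],[0,0,-7.5]],[1,[0,0,0],[0,0,-7.5]],[1,[0,0,0],[0,0,-7.5]],[1,[0,0,0],[0,0,0]]]'
python3 togo.py .446 .0815 .0213
```

```text
time: 19.2
position: [0.4723, -0.1907, 0.1203]
tcp_rot: [0.006, -3.142, 0.0]
contact_force: [0.8, -0.7, -0.6]
gripper_width: 0.0088
tool cm [ 2.52 27.23  9.9 ] jaw deg 90.2
```

```bash
python3 -m inch '[[1,[0.42,4.5,0],[0,0,0]],[1,[0.42,4.5,0],[0,0,0]],[1,[0.42,4.5,0],[0,0,0]],[1,[0.42,4.5,0],[0,0,0]],[1,[0.42,4.5,0],[0,0,0]],[1,[0.42,4.5,0],[0,0,0]],[1,[0,0,0],[0,0,0]]]'
python3 -m inch '[[1,[0,0,3.5],[0,0,0]],[1,[0,0,2],[0,0,0]],[1,[0,0,0],[0,0,0]],[1,[0,0,0],[0,0,0]]]'
python3 togo.py .446 .0815 .0208;python3 snap.py p3
```

```text
time: 19.9
position: [0.4458, 0.0833, 0.1204]
tcp_rot: [-0.007, 3.141, 0.001]
contact_force: [-0.3, -0.8, 0.2]
gripper_width: 0.0086
time: 20.3
position: [0.4463, 0.0787, 0.0653]
tcp_rot: [0.001, -3.141, 0.0]
contact_force: [-0.3, 0.3, 0.2]
gripper_width: 0.009
tool cm [0.03 0.29 4.45] jaw deg 90.0
p3 20.3 [0.4463 0.0787 0.0653]
```

View pics/p3.png

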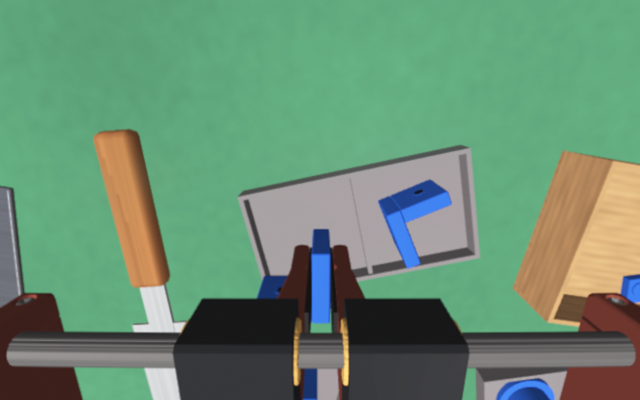

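The bracket is held upright, with the pinched leg at (320,275). The twin is clear to the right. Lowering.

```bash
python3 -m inch '[[1,[0,0.2,2.5],[0,0,0]],[1,[0,0,1.3],[0,0,0]],[1,[0,0,0.5],[0,0,0]],[1,[0,0,0],[0,0,0]],[1,[0,0,0],[0,0,0]]]'; python3 togo.py .446 .0815 .0208
```

```text
time: 20.85
position: [0.4468, 0.0811, 0.0228]
tcp_rot: [-0.004, 3.141, 0.0]
contact_force: [-0.3, 0.5, 0.0]
gripper_width: 0.0087
tool cm [0.08 0.04 0.2 ] jaw deg 90.1
```

```bash
python3 -m inch '[[1,[0,0,0.2],[0,0,0]],[1,[0,0,0],[0,0,0]],[0.72,[0,0,0],[0,0,0]],[0.72,[0,0,0],[0,0,0]],[0.72,[0,0,0],[0,0,0]],[0.72,[0,0,-2],[0,0,0]],[0.72,[0,0,-4],[0,0,0]],[0.72,[0,0,-4],[0,0,0]]]'
python3 -m inch '[[0,[-4,0,0],[0,0,0]],[0,[-4,0,0],[0,0,0]],[0,[0,0,0],[0,0,0]],[0,[0,0,0],[0,0,0]]]'
python3 snap.py p4; python3 togo.py .4572 -.3083 .12
```

```text
time: 21.65
position: [0.4456, 0.0811, 0.1209]
tcp_rot: [0.004, -3.139, 0.001]
contact_force: [1.2, 0.8, 0.5]
gripper_width: 0.0246
time: 22.05
position: [0.5261, 0.0813, 0.12]
tcp_rot: [0.004, -3.141, 0.0]
contact_force: [-0.8, 0.6, -0.2]
gripper_width: 0.0531
p4 22.05 [0.5261 0.0813 0.12  ]
tool cm [ 6.870e+00 -3.893e+01 -1.000e-02] jaw deg 90.1
```

View pics/p4.png

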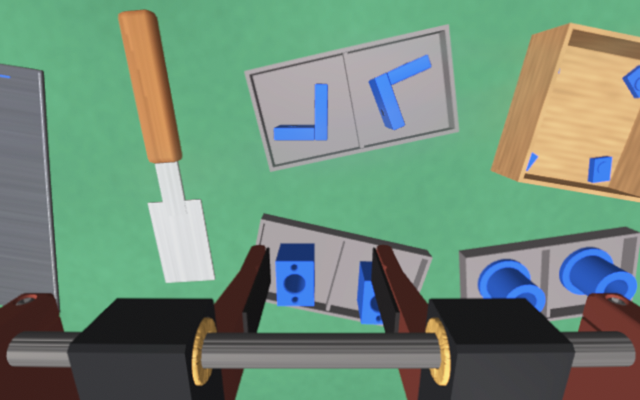

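The bracket stands flat at (305,115). Last is the failed print.

```bash
python3 -m inch '[[0,[0.69,-3.9,0],[0,0,0]],[0,[0.69,-3.9,0],[0,0,0]],[0,[0.69,-3.9,0],[0,0,0]],[0,[0.69,-3.9,0],[0,0,0]],[0,[0.69,-3.9,0],[0,0,0]],[0,[0.69,-3.9,0],[0,0,0]],[0,[0.69,-3.9,0],[0,0,0]],[0,[0.69,-3.9,0],[0,0,0]]]'
python3 -m inch '[[0,[0.69,-3.9,0],[0,0,0]],[0,[0.69,-3.9,0],[0,0,0]],[0,[0,0,0],[0,0,7.3]],[0,[0,0,0],[0,0,7.3]],[0,[0,0,0],[0,0,7.3]],[0,[0,0,0],[0,0,7.3]],[0,[0,0,0],[0,0,7.3]],[0,[0,0,0],[0,0,7.3]]]'
python3 -m inch '[[0,[0,0,4.5],[0,0,0]],[0,[0,0,3],[0,0,0]],[0,[0,0,0],[0,0,0]],[0,[0,0,0],[0,0,0]]]'
python3 togo.py .4572 -.3083 .007
```

```text
time: 22.9
position: [0.4698, -0.2312, 0.1198]
tcp_rot: [0.005, -3.14, -0.002]
contact_force: [1.7, -0.5, 0.4]
gripper_width: 0.0878
time: 23.7
position: [0.4569, -0.3074, 0.1197]
tcp_rot: [-1.174, -2.911, -0.001]
contact_force: [-0.5, 0.5, -0.2]
gripper_width: 0.0878
time: 24.1
position: [0.4574, -0.3078, 0.0451]
tcp_rot: [-1.167, -2.914, -0.001]
contact_force: [0.2, -0.2, 0.6]
gripper_width: 0.0876
tool cm [-0.03 -0.05  3.81] jaw deg 46.4
```

```bash
python3 -m inch '[[0,[0,0,2.5],[0,0,0]],[0,[0,0,1],[0,0,0]],[0,[0,0,0],[0,0,0]],[0,[0,0,0],[0,0,0]]]'
python3 togo.py .4572 -.3083 .007
```

```text
time: 24.5
position: [0.4588, -0.309, 0.0113]
tcp_rot: [1.167, 2.916, -0.0]
contact_force: [1.0, -0.4, -0.5]
gripper_width: 0.0878
tool cm [ 0.17 -0.06  0.43] jaw deg 46.4
```

```bash
python3 -m inch '[[0,[0.1,0,0.35],[0,0,0]],[1,[0,0,0],[0,0,0]],[1,[0,0,0],[0,0,0]],[1,[0,0,0],[0,0,0]],[1,[0,0,0],[0,0,0]],[1,[0,0,0],[0,0,0]],[1,[0,0,0],[0,0,0]],[1,[0,0,0],[0,0,0]]]'
python3 -m inch '[[1,[0,0,0],[0,0,0]],[1,[0,0,0],[0,0,0]],[1,[0,0,0],[0,0,0]],[1,[0,0,-2],[0,0,0]],[1,[0,0,-4.5],[0,0,0]],[1,[0,0,-4.5],[0,0,0]],[1,[0,0,0],[0,0,0]]]'
python3 togo.py .4541 .2819 .12
```

```text
time: 25.3
position: [0.4578, -0.3081, 0.0068]
tcp_rot: [-1.168, -2.916, -0.0]
contact_force: [-0.4, 0.1, 0.5]
gripper_width: 0.0356
time: 26.0
position: [0.4609, -0.3103, 0.1223]
tcp_rot: [1.164, 2.908, -0.004]
contact_force: [0.2, 0.4, -0.2]
gripper_width: 0.0299
tool cm [41.36 42.39 -0.12] jaw deg 46.4
```

```bash
python3 -m inch '[[1,[0,0,0],[0,0,-7.3]],[1,[0,0,0],[0,0,-7.3]],[1,[0,0,0],[0,0,-7.3]],[1,[0,0,0],[0,0,-7.3]],[1,[0,0,0],[0,0,-7.3]],[1,[0,0,0],[0,0,-7.3]],[1,[0.05,4.5,0],[0,0,0]],[1,[0.05,4.5,0],[0,0,0]]]'
python3 -m inch '[[1,[0.05,4.5,0],[0,0,0]],[1,[0.05,4.5,0],[0,0,0]],[1,[0.05,4.5,0],[0,0,0]],[1,[0.05,4.5,0],[0,0,0]],[1,[0.05,4.5,0],[0,0,0]],[1,[0.05,4.5,0],[0,0,0]],[1,[0.05,4.5,0],[0,0,0]],[1,[0.05,4.5,0],[0,0,0]]]'
python3 -m inch '[[1,[0,4.5,0],[0,0,0]],[1,[0,4.5,0],[0,0,0]],[1,[0,4.5,0],[0,0,0]],[1,[0,0,0],[0,0,0]],[1,[0,0,2],[0,0,0]],[1,[0,0,0],[0,0,0]],[1,[0,0,0],[0,0,0]]]'
python3 togo.py .4541 .2819 .014; python3 snap.py p5
```

```text
time: 26.8
position: [0.4561, -0.2177, 0.116]
tcp_rot: [0.0, -3.141, -0.0]
contact_force: [0.4, 0.0, 0.0]
gripper_width: 0.03
time: 27.6
position: [0.4509, 0.1437, 0.1163]
tcp_rot: [0.004, -3.141, 0.0]
contact_force: [0.6, 0.6, -1.0]
gripper_width: 0.0296
time: 28.3
position: [0.4505, 0.2759, 0.0963]
tcp_rot: [0.003, -3.14, 0.002]
contact_force: [-0.5, -1.0, -0.6]
gripper_width: 0.0298
tool cm [-0.37  0.61  8.22] jaw deg 90.1
p5 28.3 [0.4505 0.2759 0.0963]
```

View pics/p5.png

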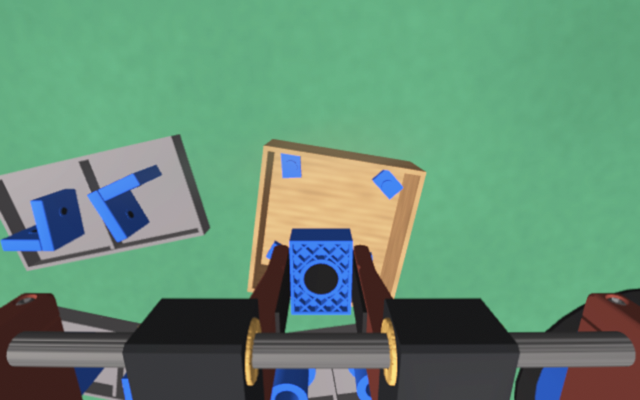

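```bash
python3 -m inch '[[1,[-0.5,0.8,0],[0,0,0]],[1,[0,0,4],[0,0,0]],[1,[0,0,3],[0,0,0]],[1,[0,0,0.6],[0,0,0]],[1,[0,0,0],[0,0,0]],[1,[0,0,0],[0,0,0]]]'
python3 togo.py .456 .284 .012
```

```text
time: 28.95
position: [0.4572, 0.2854, 0.022]
tcp_rot: [-0.004, 3.14, 0.001]
contact_force: [-0.1, 0.1, 0.3]
gripper_width: 0.0299
tool cm [ 0.12 -0.14  1.  ] jaw deg 90.1
```

```bash
python3 -m inch '[[1,[0,0,1],[0,0,0]],[1,[0,0,0],[0,0,0]],[1,[0,0,0],[0,0,0]],[0.45,[0,0,0],[0,0,0]],[0.45,[0,0,0],[0,0,0]],[0.45,[0,0,0],[0,0,0]],[0.45,[0,0,0],[0,0,0]]]'
python3 -m inch '[[0.45,[0,0,-3],[0,0,0]],[0.45,[0,0,-4],[0,0,0]],[0.45,[0,0,-4],[0,0,0]],[0.45,[-4,0,-3],[0,0,0]],[0.45,[-4,0,-3],[0,0,0]],[0.45,[-4,-3,0],[0,0,0]],[0.45,[0,-4,0],[0,0,0]],[0.45,[0,0,0],[0,0,0]]]'
python3 -m inch '[[0.45,[0,0,0],[0,0,0]],[0.45,[0,0,0],[0,0,0]]]'
python3 snap.py p6;python3 snap.py p7 side
```

```text
time: 29.65
position: [0.4562, 0.2849, 0.0109]
tcp_rot: [-0.004, 3.141, 0.0]
contact_force: [0.7, -0.5, 0.1]
gripper_width: 0.0482
time: 30.45
position: [0.5768, 0.2115, 0.1806]
tcp_rot: [-0.001, -3.141, 0.002]
contact_force: [0.1, 0.4, -0.5]
gripper_width: 0.0481
time: 30.65
position: [0.576, 0.2159, 0.1807]
tcp_rot: [0.005, -3.141, -0.0]
contact_force: [-0.0, -0.5, -0.2]
gripper_width: 0.0483
p6 30.65 [0.576  0.2159 0.1807]
p7 30.7 [0.5759 0.2162 0.1807]
```

View pics/p6.png

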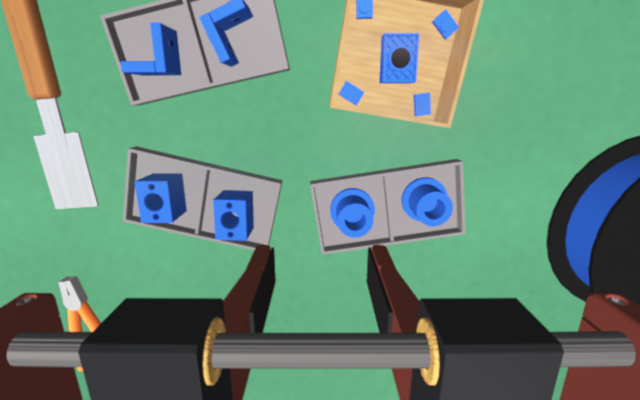

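View pics/p7.png

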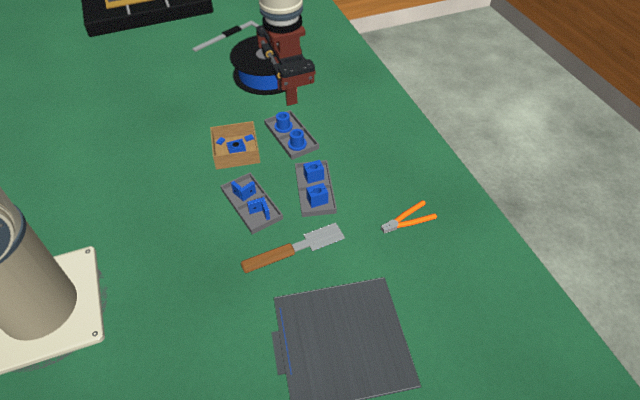

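Both views show the plate empty. The housing (317,196), hub (284,121) and bracket (258,208) stand in their trays (side view), the failed print lies flat mid-box, and the scraper and cutters are unmoved. Handing in.

```bash
python3 - <<'E'
from meas import *
s,f=pickle.load(open("p6.pkl","rb"));bl=blue(f["img"]);v=cv2.cvtColor(f["img"],cv2.COLOR_RGB2HSV)[...,2]
m=cv2.inRange(v,200,255)&bl
for k,b,z in(("housing want 580,60",(130,165,190,230),.039),("bracket want 452,67",(115,15,185,80),.037),("failed box 456,284",(375,28,422,90),.020)):print(k,rect(f,s,crop(m,*b),z))
from workcell import finish_job
print(finish_job())
E
```

```text
housing want 580,60 c=(582.9,60.7) long=39.7 short=30.3 ang_long=0.2
bracket want 452,67 c=(450.7,67.0) long=37.1 short=36.5 ang_long=89.8
failed box 456,284 c=(456.9,284.7) long=39.0 short=30.6 ang_long=0.4
the job is handed in; nothing more can be done
None
```

I cleared the plate and handed the job in at about 31 s of the 112 s allowed. The housing, hub and bracket each stand in the free compartment beside their twin, and the failed print is in the scrap box. `finish_job` reports no verdict, so this rests on my own last checks:

- **Positions:** In the final wrist picture, the housing, bracket and failed print measured within about 3 mm of their targets. Their top faces came out at the right size for parts standing flat.
- **Hub:** I did not re-measure it. The pictures show it upright in its free compartment, and it was released within about 1 mm of the measured centre.
- **Scraper and cutters:** They look unmoved in the side view compared with the first one; I did not measure this.
- **Forces:** The contact forces reported after each move never went above about 2 N. The open gripper was clear of everything at hand-in.

No check failed. The only surprise was an early move row that was cut short by the 50 mm limit, which I corrected.

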